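# Find the loaded battery case and start its test

### The job

One of the three identical black battery cases on the bench is loaded and the other two are empty: lift them to find the heavy one, then set it gently into the sloping bay of the tester so that it lies flat on the bay's floor between the guides, and let go. Then press the tester's low key fully down, release it, and press its top key fully down, without pressing the middle key. Leave the two empty cases standing upright where they stood, and the small capacitor can among them undisturbed.

Things in the scene. Friction and masses are not known exactly. Their poses are not given: they have to be found in the camera images.
- tester: fixed bench tester: an aluminium deck 260 mm wide, 175 mm long, sloping up at 28 degrees away from the robot (low edge 21, middle 62, high edge 103 mm above the bench). Origin under its middle at bench height; x to the high far side, y to the left seen from the robot. Bay on the left half (y = 60 mm), keys on the right (y = -70 mm)
- bay (a point): middle of the floor of the bay, a sprung tray on the sloping deck, moving with it: the case lies on its underside, length up the slope, either end up, centre 30 mm along z. x up the slope, y left, z out of the deck (28 deg from vertical, towards the robot). 14 mm high black guides: at both ends (5 mm play each) and 20 mm long at the sides of each corner (4 mm play each); middle 80 mm of the sides open for fingers
- lamp (a point): middle of the underside of the tester's fixed inspection lamp: a black head 56 mm across, 28 mm high, that hangs over the bay 268 mm above the bench from a 12 mm steel post behind the deck. It blocks a gripper that comes straight down: bring the case in along the bay's z
- case_a_mid (a point): closed black battery case, 110 mm long (its x) x 50 mm wide (y) x 60 mm high (z), the same either way round, standing on the bench. One of three identical ones: two are empty (about 150 g), one is loaded (about 450 g), in no fixed place and not told apart by eye. This point is its centre, 30 mm above its underside
- case_b_mid (a point): closed black battery case, 110 mm long (its x) x 50 mm wide (y) x 60 mm high (z), the same either way round, standing on the bench. One of three identical ones: two are empty (about 150 g), one is loaded (about 450 g), in no fixed place and not told apart by eye. This point is its centre, 30 mm above its underside
- case_c_mid (a point): closed black battery case, 110 mm long (its x) x 50 mm wide (y) x 60 mm high (z), the same either way round, standing on the bench. One of three identical ones: two are empty (about 150 g), one is loaded (about 450 g), in no fixed place and not told apart by eye. This point is its centre, 30 mm above its underside
- key_low_top (a point): low key (nearest the robot), round grey spring key, 24 mm across, one of three in a column up the slope, 42 mm apart, on the right half of the tester's deck. This point: middle of its top face; z points out of the face, square to the deck: press along -z. Travel 6 mm, fully down at 4 N, springs back
- key_mid_top (a point): middle key, round grey spring key, 24 mm across, one of three in a column up the slope, 42 mm apart, on the right half of the tester's deck. This point: middle of its top face; z points out of the face, square to the deck: press along -z. Travel 6 mm, fully down at 4 N, springs back; it cancels the test: leave it alone
- key_top_top (a point): top key (farthest from the robot), round grey spring key, 24 mm across, one of three in a column up the slope, 42 mm apart, on the right half of the tester's deck. This point: middle of its top face; z points out of the face, square to the deck: press along -z. Travel 6 mm, fully down at 4 N, springs back
- tray (a joint): the bay's sprung tray (floor and guides): how far it has sunk into the deck, 0 (up) to 0.006 m (fully down). An empty case leaves it up; the loaded case, let go, sinks it fully along the bay's -z by its own weight (it begins at 1.9 N and needs 2.8 N)
- key_low (a joint): the low key: how far it is pressed, 0 (up) to 0.006 m (fully down)
- key_mid (a joint): the middle key: how far it is pressed, 0 (up) to 0.006 m (fully down)
- key_top (a joint): the top key: how far it is pressed, 0 (up) to 0.006 m (fully down)
- capacitor: small upright grey capacitor can, 22 mm diameter, 36 mm tall; a bystander among the cases; origin at the middle of its underside
Things that resemble listed ones, but are neither listed nor needed, are in the scene too. What is shaped like the part that bears case_a_mid but orange, turquoise or yellow is not meant.

How it is judged (in metres and radians):
On the way, in this order (a step that is already met when the one before it is completed fails the run):
1. a case lies in the bay, let go, and its weight holds the tray down (value of joint tray above 0.0045 m and ((x of case_a_mid in the frame of bay between -0.008 and 0.008 m and y of case_a_mid in the frame of bay between -0.007 and 0.007 m and z of case_a_mid in the frame of bay between 0.025 and 0.035 m and angle between the z axis of case_a_mid and the z axis of bay, either way round below 0.12 rad and angle between the x axis of case_a_mid and the x axis of bay, either way round below 0.2 rad) or (x of case_b_mid in the frame of bay between -0.008 and 0.008 m and y of case_b_mid in the frame of bay between -0.007 and 0.007 m and z of case_b_mid in the frame of bay between 0.025 and 0.035 m and angle between the z axis of case_b_mid and the z axis of bay, either way round below 0.12 rad and angle between the x axis of case_b_mid and the x axis of bay, either way round below 0.2 rad) or (x of case_c_mid in the frame of bay between -0.008 and 0.008 m and y of case_c_mid in the frame of bay between -0.007 and 0.007 m and z of case_c_mid in the frame of bay between 0.025 and 0.035 m and angle between the z axis of case_c_mid and the z axis of bay, either way round below 0.12 rad and angle between the x axis of case_c_mid and the x axis of bay, either way round below 0.2 rad)) and contact force between the fingers and case_a below 0.3 N and contact force between the fingers and case_b below 0.3 N and contact force between the fingers and case_c below 0.3 N), for 0.2 s.
2. the low key is pressed fully down, alone (value of joint key_low above 0.0045 m and value of joint key_top below 0.002 m), for 0.04 s.
3. the low key is up again and the top key is pressed fully down (value of joint key_top above 0.0045 m and value of joint key_low below 0.002 m), for 0.04 s.
At the end, for the whole second after the job is handed in: Loaded case at rest in the bay, tray sunk over 4.5 mm: within 8 mm along, 7 mm across, centre 25-35 mm above its floor, flat within 0.12 rad, in line 0.2. Empty cases upright (0.1 rad) on the bench within 60 mm of their starts. All keys up (under 2 mm) (value of joint tray above 0.0045 m and ((x of case_a_mid in the frame of bay between -0.008 and 0.008 m and y of case_a_mid in the frame of bay between -0.007 and 0.007 m and z of case_a_mid in the frame of bay between 0.025 and 0.035 m and angle between the z axis of case_a_mid and the z axis of bay, either way round below 0.12 rad and angle between the x axis of case_a_mid and the x axis of bay, either way round below 0.2 rad and height (world z) of case_b_mid between 0.025 and 0.036 m and angle between each of case_b_mid, case_c_mid's own z axis and vertical below 0.1 rad and distance of each of case_b_mid, case_c_mid from where it was at the start of the episode below 0.06 m and height (world z) of case_c_mid between 0.025 and 0.036 m) or (x of case_b_mid in the frame of bay between -0.008 and 0.008 m and y of case_b_mid in the frame of bay between -0.007 and 0.007 m and z of case_b_mid in the frame of bay between 0.025 and 0.035 m and angle between the z axis of case_b_mid and the z axis of bay, either way round below 0.12 rad and angle between the x axis of case_b_mid and the x axis of bay, either way round below 0.2 rad and height (world z) of case_a_mid between 0.025 and 0.036 m and angle between each of case_a_mid, case_c_mid's own z axis and vertical below 0.1 rad and distance of each of case_a_mid, case_c_mid from where it was at the start of the episode below 0.06 m and height (world z) of case_c_mid between 0.025 and 0.036 m) or (x of case_c_mid in the frame of bay between -0.008 and 0.008 m and y of case_c_mid in the frame of bay between -0.007 and 0.007 m and z of case_c_mid in the frame of bay between 0.025 and 0.035 m and angle between the z axis of case_c_mid and the z axis of bay, either way round below 0.12 rad and angle between the x axis of case_c_mid and the x axis of bay, either way round below 0.2 rad and height (world z) of case_a_mid between 0.025 and 0.036 m and angle between each of case_a_mid, case_b_mid's own z axis and vertical below 0.1 rad and distance of each of case_a_mid, case_b_mid from where it was at the start of the episode below 0.06 m and height (world z) of case_b_mid between 0.025 and 0.036 m)) and linear speed of each of case_a, case_b, case_c below 0.02 m/s and value of joint each of key_low, key_mid, key_top below 0.002 m); the robot touches nothing.
It fails at once if the middle key is pressed (more than 3 mm) (value of joint key_mid above 0.003 m).
It fails at once if a case is knocked hard against the tester, or dropped on it (more than 60 N) (contact force between any of case_a, case_b, case_c and tester above 60 N).
It fails at once if the capacitor can is moved by more than 40 mm (distance of capacitor from where it was at the start of the episode above 0.04 m).
It also fails if it takes over 72 s, if anything falls off the work surface, if the arm or the gripper's body presses on something with over 40 N, if the wrist force passes 120 N, or if a joint passes its speed limit or range.

### The arm

A 6-joint arm with a two-finger parallel gripper is mounted at the origin on the work surface. World frame = base frame: x ahead of the robot, y to its left, z up, the work surface at z = 0. Lengths are in m, angles in degrees, forces in N, time in s.
With the tool pointing down it reaches from about 0.425 to 0.95 m from the base axis. Payload 3.5 kg.
Tool frame: the origin (TCP) lies at the very end of the fingers, on their centre line; the grasp point (between the pads) lies 19 mm behind it (ctrl.hold_point_z is the distance from the TCP to the grasp point, in m); z points along the fingers, y is the line along which they close (so a half turn about z gives the same grasp; the last joint's range is limited). The gripper opens to 85 mm and grips with 20 to 120 N. Pads are 22 mm wide; open, the fingers measure 114 mm over their backs; the gripper's body (76 mm by 85 mm) begins 54 mm behind the grasp point. The pads swing forward as they close: fully open they stand 13 mm farther back than shut.
Start: joints at [-81.074, 16.404, 90.338, -0, 73.258, -8.594], TCP at [0.203, -0.644, 0.231] pointing down, gripper open.
Joint ranges: [-158.93, 158.93], [-51.34, 127.21], [12.03, 142.37], [-87.48, 267.48], [13.55, 161.25], [-162.69, 162.69]. Speed limits (degrees/s): [159.86, 159.86, 180, 180, 180, 180].

### API

Orientations are given as [roll, pitch, yaw] about the fixed x, y, z axes, in that order (R = Rz(yaw) Ry(pitch) Rx(roll)).
In Python, from workcell import ctrl gives the robot as it stands. Calls block until the motion is done:
- ctrl.goto(position, orientation): joint-space move of the TCP to a pose.
- ctrl.move_l(position, max_speed=0.15, rot=None): straight line of the TCP; rot=None keeps the orientation; max_speed is the mean speed in m/s.
- ctrl.set_joints(angles): joint-space move.
- ctrl.set_gripper(opening, grip_force=None): finger opening in m; grip_force is the grip in N (None keeps the last); returns when the fingers have stopped.
- ctrl.pause(seconds).
- ctrl.ik(position, orientation): joint angles nearest the present ones, or None.
- ctrl.grab_frame(name): name is "scene" or "top"; returns a dict with "img" (420x560x3 uint8, red, green, blue), "fx", "fy", "cx", "cy" (pixels), "k1" (the pictures are not rectified: a ray, as slopes to the right and down, at radius r is drawn at 1 + k1 r^2 times it, then the intrinsics apply), "extrinsics" (4x4, takes a point from world to camera coordinates). Camera axes: x right, y down, z forward; pixel columns grow to the right and rows downward; lengths in m; the calibration is good to about 2 mm. A picture is of the moment at which its call begins. There is no depth.
A pose or a line that the arm cannot do raises ctrl.MotionError and nothing moves.
- ctrl.close_job(): hands the job in; it is judged then, once.
Readings, each from a call of its own:
- ctrl.get_clock(): time.
- ctrl.get_q(): joint angles.
- ctrl.get_joint_vel(): joint speeds.
- ctrl.get_tau(): joint torques, N m.
- ctrl.get_tool_pos(): TCP position.
- ctrl.get_tcp_rot(): TCP orientation.
- ctrl.get_contact_force(): force on the tool from outside, world axes, zero at the start.
- ctrl.get_torque(): the same for the moment, N m.
- ctrl.get_grip_width(): finger opening in m.
- ctrl.get_finger_force(): force on a finger pad.
Only numpy, scipy, OpenCV 4.12 (cv2) and the standard library are available. Lean on these libraries where they do the work, as an engineer would, in place of code of your own. Each camera call takes 0.05 s, during which the arm holds its last target. There are 200 camera calls.

## Working session

There is one attempt and no reset: what is moved stays moved. The work goes in short steps, each a Python script; the robot and the scene stay as the last script left them, time stands still between calls to the robot, and variables do not carry over. Pictures are saved under pics/ and viewed, at most 10 in all, crops included, and the job is handed in when it is done.

```bash
mkdir -p pics; ls
python3 - <<'E'
from workcell import ctrl
import cv2,numpy as np
for n in("scene","top"):
    f=ctrl.grab_frame(n); cv2.imwrite(f"pics/{n}0.png",f["img"][:,:,::-1])
    print(n,f["fx"],f["fy"],f["cx"],f["cy"],f["k1"]);print(np.round(f["extrinsics"],4).tolist())
print(ctrl.get_clock(),ctrl.get_contact_force(),ctrl.get_tcp_rot(),ctrl.hold_point_z)
E
```

```text
pics
scene 528.7027901047345 528.7027901047345 276.8818332883767 207.24201949566256 -0.0901335359635752
[[0.1531, 0.9881, -0.0143, 0.0831], [0.5242, -0.0935, -0.8465, -0.1104], [-0.8377, 0.1221, -0.5323, 2.1296], [0.0, 0.0, 0.0, 1.0]]
top 393.8350285115512 393.8350285115512 283.4764384719431 211.04365166097617 -0.0852128781005341
[[0.0237, -0.9996, 0.0181, -0.1833], [-0.9941, -0.0255, -0.1056, 0.4794], [0.106, -0.0155, -0.9942, 1.2472], [0.0, 0.0, 0.0, 1.0]]
0.1 [0.29880109 0.16107355 0.09930862] [-1.79873518e+02 -2.10293186e-02  1.75194073e+01] 0.0187
```

View pics/scene0.png

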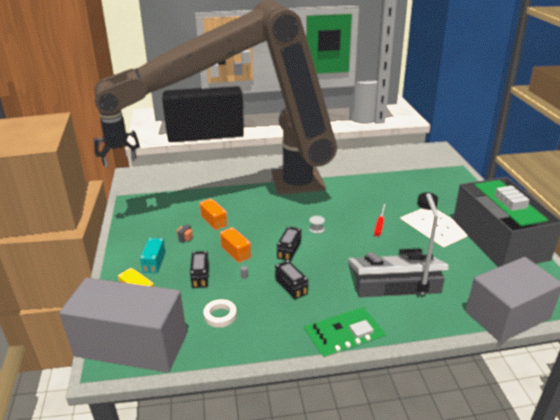

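View pics/top0.png

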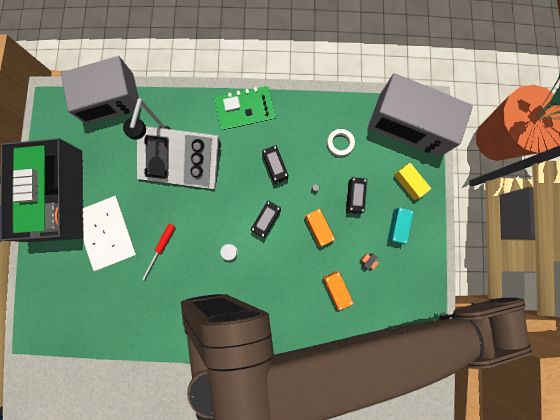

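The scene view shows three black cases at (200,268), (290,242) and (292,280). In the top view they are at (357,195), (266,219) and (275,165). The orange, turquoise and yellow boxes are decoys. The small grey can is at top (315,188), the tester at (178,158) with keys at (197,145/159/173) and bay at (157,157), and the lamp head at (134,129). I'll confirm this in one enlarged crop and measure.

```bash
cat > h.py <<'E'
import cv2,numpy as np
from workcell import ctrl
from scipy.spatial.transform import Rotation as R
def ray(f,px):
    K=np.array([[f["fx"],0,f["cx"]],[0,f["fy"],f["cy"]],[0,0,1]])
    u=cv2.undistortPoints(np.array(px,float).reshape(-1,1,2),K,np.array([f["k1"],0,0,0,0.]))[:,0]
    E=np.array(f["extrinsics"]);d=np.c_[u,np.ones(len(u))]@E[:3,:3]
    return -E[:3,:3].T@E[:3,3],d
def onz(f,px,z):
    o,d=ray(f,px);return o+d*((z-o[2])/d[:,2])[:,None]
def proj(f,P):
    E=np.array(f["extrinsics"]);P=np.atleast_2d(P)
    K=np.array([[f["fx"],0,f["cx"]],[0,f["fy"],f["cy"]],[0,0,1]])
    return cv2.projectPoints(P.astype(float),cv2.Rodrigues(E[:3,:3])[0],E[:3,3],K,np.array([f["k1"],0,0,0,0.]))[0][:,0]
E
python3 - <<'E'
from h import *
f=ctrl.grab_frame("top");im=f["img"]
a=cv2.resize(im[120:240,120:390],None,fx=2.96,fy=2.96,interpolation=cv2.INTER_CUBIC)
g=ctrl.grab_frame("scene")["img"]
b=cv2.resize(g[180:300,180:450],None,fx=2.0,fy=2.0,interpolation=cv2.INTER_CUBIC)
b=cv2.copyMakeBorder(b,0,0,0,a.shape[1]-b.shape[1],cv2.BORDER_CONSTANT)
cv2.imwrite("pics/c1.png",np.vstack([a,b])[:,:,::-1])
for n,(x,y) in dict(c1=(275,165),c2=(266,219),c3=(357,195)).items():
    p=im[y-28:y+28,x-28:x+28].astype(int)
    m=((p[:,:,1]-p[:,:,0])<25).astype(np.uint8)   # not green
    k,l,s,c=cv2.connectedComponentsWithStats(m);i=l[28,28]
    cn=max(cv2.findContours((l==i).astype(np.uint8),0,2)[0],key=cv2.contourArea).reshape(-1,2)+[x-28,y-28]
    w=onz(f,cn,.06)[:,:2].astype(np.float32)
    print(n,s[i],"blob rect",cv2.minAreaRect(w))
    # light lid
    m=((p.max(2)-p.min(2)<30)&(p.min(2)>75)).astype(np.uint8)
    k,l,s,c=cv2.connectedComponentsWithStats(m);i=l[28,28]
    if i==0: print("lid none",p[28,28]);continue
    cn=max(cv2.findContours((l==i).astype(np.uint8),0,2)[0],key=cv2.contourArea).reshape(-1,2)+[x-28,y-28]
    w=onz(f,cn,.06)[:,:2].astype(np.float32)
    print("  lid",s[i],cv2.minAreaRect(w))
print(onz(f,[(315,188)],.03))
E
```

```text
c1 [ 15   9  26  39 607] blob rect ((0.6284192800521851, -0.13924509286880493), (0.12059948593378067, 0.0537060983479023), 22.784748077392578)
  lid [ 20  14  17  24 221] ((0.6346797347068787, -0.13921460509300232), (0.07286365330219269, 0.031010601669549942), 22.82939910888672)
c2 [ 13  10  30  38 579] blob rect ((0.4529333710670471, -0.11511338502168655), (0.05214522033929825, 0.11085142195224762), 61.309425354003906)
  lid [ 18  16  19  24 236] ((0.45537522435188293, -0.11426569521427155), (0.031982362270355225, 0.07296363264322281), 61.36028289794922)
c3 [ 17  11  21  37 643] blob rect ((0.5357620716094971, -0.4004595875740051), (0.05815540999174118, 0.11688869446516037), 85.45044708251953)
  lid [ 24  16  11  23 227] ((0.540992796421051, -0.4071374237537384), (0.07149921357631683, 0.032197754830121994), 0.015188174322247505)
[[ 0.56153795 -0.27222965  0.03      ]]
```

View pics/c1.png

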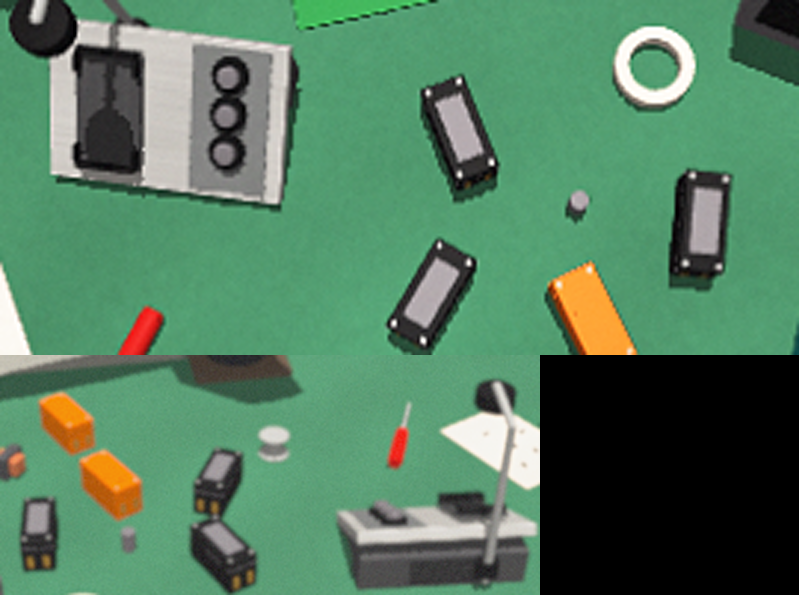

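The crop confirms three black cases with grey lids (crop (458,130), (432,292), (706,220)) and the capacitor at (578,203). The tester has its bay at (110,108) and keys at (230,76), (228,116) and (226,153). The white ring, the orange boxes and the disc are not meant. I'll measure the tester and weigh the first case.

```bash
cat >> h.py <<'E'
C=dict(A=(.635,-.139,22.8),B=(.455,-.114,-28.6),C=(.541,-.407,-4.))
def force(n=8):
    v=[]
    for _ in range(n): v.append(ctrl.get_contact_force()); ctrl.pause(.03)
    return np.mean(v,0)
def weigh(k):
    x,y,a=C[k]; ctrl.goto([x,y,.13],[180,0,a]); ctrl.move_l([x,y,.045],.15)
    f0=force(); ctrl.move_l([x,y,.012],.1)
    ctrl.set_gripper(.045,50); ctrl.move_l([x,y,.045],.1); ctrl.pause(.2)
    f1=force(); print(k,"weight",np.round(f0-f1,2),"w",ctrl.get_grip_width(),"t",ctrl.get_clock()); return (f0-f1)[2]
def putback(k):
    x,y,a=C[k]; ctrl.move_l([x,y,.0125],.06); ctrl.set_gripper(.085); ctrl.move_l([x,y,.13],.2)
E
python3 - <<'E'
from h import *
f=ctrl.grab_frame("top");im=f["img"]
cam=ray(f,[(0,0)])[0];print("cam",cam)
q=np.array
cr=lambda l:q(l,float)/2.96+[120,120]-.33
print("lowR",onz(f,cr([(281,207)]),.021),"lowL",onz(f,cr([(52,177)]),.021),"hiR",onz(f,cr([(292,45)]),.103))
for k,p,z in(("top",(230,76),.09),("mid",(228,116),.07),("low",(226,153),.05)): print(k,onz(f,cr([p]),z))
print("lamp",onz(f,cr([(44,27)]),.28))
# grey levels for masks
p=im[120:200,128:228]
g=cv2.cvtColor(p,cv2.COLOR_RGB2GRAY); s=p.max(2).astype(int)-p.min(2)
for nm,m in(("deck",(g>120)&(s<35)),("dark",(g<60)&(s<30))):
    k,l,st,c=cv2.connectedComponentsWithStats(m.astype(np.uint8))
    for i in range(1,k):
        if st[i,4]>40:print(nm,st[i]+[128,120,0,0,0],c[i]+[128,120])
try: w=weigh("C")
except ctrl.MotionError as e: print(e)
E
```

```text
cam [ 0.34871529 -0.15171696  1.29400231]
lowR [[0.54912497 0.0552357  0.021     ]] lowL [[0.57676874 0.31322079 0.021     ]] hiR [[0.70892026 0.03823421 0.103     ]]
top [[0.67743626 0.10463733 0.09      ]]
mid [[0.63876173 0.10873628 0.07      ]]
low [[0.60239208 0.11306035 0.05      ]]
lamp [[0.66775767 0.23601454 0.28      ]]
deck [137 127  21  53 461] [143.0824295  152.73752711]
deck [ 159  128   60   61 2181] [190.01971573 157.41357176]
dark [128 120  18  19 262] [136.5        129.66030534]
dark [145 135  23  44 564] [156.46808511 159.09751773]
dark [191 139  13  39 234] [197.47008547 157.48290598]
C weight [ 0.48 -0.56  1.9 ] w 0.04968578319593034 t 4.6583
```

Run:
```python
from h import *
im=ctrl.grab_frame("top")["img"]
a=cv2.resize(im[118:203,125:225],None,fx=7,fy=7,interpolation=cv2.INTER_CUBIC)
a=np.clip(a.astype(float)*1.6,0,255).astype(np.uint8)
cv2.imwrite("pics/bay.png",a[:,:,::-1])
putback("C"); w=weigh("B")
print("x",ctrl.get_q())
```

```text
B weight [0.15 0.2  3.89] w 0.0491062488073087 t 10.5917
x [-2.64895757e+01  4.70694649e+00  1.25830131e+02  1.83889248e-04
  4.94890398e+01  9.21136980e+01]
```

View pics/bay.png

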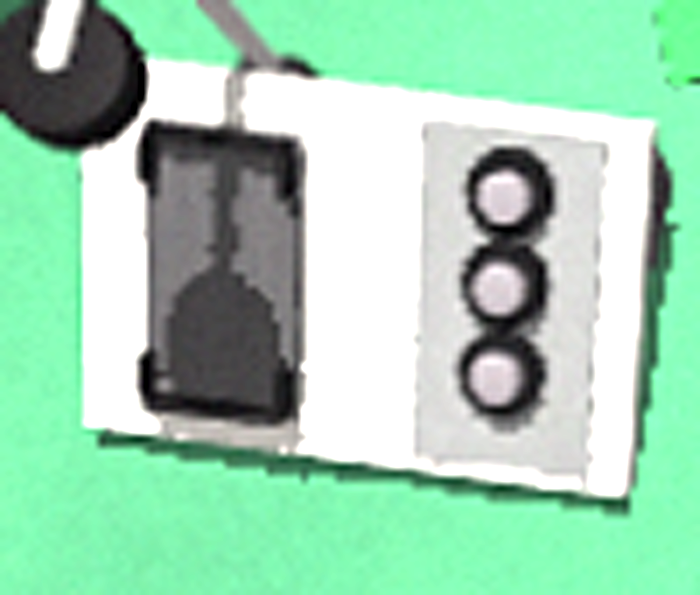

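B's 3.9 N (about 400 g) makes it the loaded case; C's 1.9 N makes it empty. The crop shows the bay's outer guides at (140,122), (303,138), (297,422) and (140,410), and key tops at (503,193), (499,286) and (494,375). I'll move B to above the bay.

```bash
cat >> h.py <<'E'
yaw=-6.1; O=np.array([.6425,.176,.062])
RB=R.from_euler('xyz',[0,-28,yaw],degrees=True).as_matrix()  # bay axes
RT=np.c_[RB[:,0],-RB[:,1],-RB[:,2]]
EUL=R.from_matrix(RT).as_euler('xyz',degrees=True).tolist()
def ondeck(f,px,h=0):
    o,d=ray(f,px);n=RB[:,2];return o+d*(((O+h*n-o)@n)/(d@n))[:,None]
def loc(P): return (np.atleast_2d(P)-O)@RB
E
python3 - <<'E'
from h import *
f=ctrl.grab_frame("top")
cr=lambda l:np.array(l,float)/7+[125,118]-.43
q=cr([(140,122),(303,138),(297,422),(140,410)])
print("axes",RB.round(2).tolist(),EUL)
print("bay outline loc",(loc(ondeck(f,q))*1e3).round(1).tolist(), "mid",(loc(ondeck(f,q.mean(0)))*1e3).round(1))
print("keys h8",(loc(ondeck(f,cr([(503,193),(499,286),(494,375)]),.008))*1e3).round(1).tolist())
bay=O+RB@[0,.06,0]
for h in(.14,.05,.012):
    print(h,(bay+RB[:,2]*h).round(3),ctrl.ik((bay+RB[:,2]*h).tolist(),EUL))
ctrl.move_l([.455,-.114,.22],.2)
ctrl.goto((bay+RB[:,2]*.14).tolist(),EUL); ctrl.pause(.3)
print(force(),ctrl.get_clock(),ctrl.get_tool_pos())
f=ctrl.grab_frame("top");g=ctrl.grab_frame("scene")
a=cv2.resize(f["img"][100:240,110:290],(720,560),interpolation=cv2.INTER_CUBIC)
cv2.imwrite("pics/pre.png",a[:,:,::-1]);cv2.imwrite("pics/pre_s.png",cv2.resize(g["img"][150:310,320:500],(675,600))[:,:,::-1])
E
```

```text
axes [[0.88, 0.11, -0.47], [-0.09, 0.99, 0.05], [0.47, 0.0, 0.88]] [180.0, -28.0, -6.100000000000002]
bay outline loc [[61.3, 104.8, 0.0], [63.2, 29.3, 0.0], [-71.4, 29.5, 0.0], [-75.5, 105.0, -0.0]] mid [[-4.3 66.9  0. ]]
keys h8 [[51.6, -65.0, 8.0], [8.6, -65.1, 8.0], [-33.6, -64.7, 8.0]]
0.14 [0.584 0.243 0.186] [ 17.70864251   2.74095746 114.12153137 -17.70683439  38.54383775
 125.30591906]
0.05 [0.626 0.238 0.106] [ 15.96318074  13.22213479 111.78326536 -20.42191402  30.35744335
 127.50186035]
0.012 [0.643 0.236 0.073] [ 15.29476012  17.8570632  110.21416901 -21.92194076  27.30443355
 128.75924692]
[ 0.12281158 -0.06315271 -4.58675586] 13.65 [0.58355265 0.24252143 0.18567164]
```

Run:
```python
import cv2,numpy as np
a=cv2.imread("pics/scene0.png")[240:300,340:460];a=cv2.resize(a,None,fx=6,fy=6,interpolation=cv2.INTER_CUBIC)
b=cv2.imread("pics/pre.png");b=cv2.resize(b[:,:],(309,240)); c=cv2.resize(cv2.imread("pics/pre_s.png"),(270,240))
o=np.zeros((600,720,3),np.uint8);o[:360]=a;o[360:,:309]=b;o[360:,320:590]=c
cv2.imwrite("pics/mix.png",np.clip(o*1.5,0,255).astype(np.uint8))
```

```text
(no output)
```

View pics/mix.png

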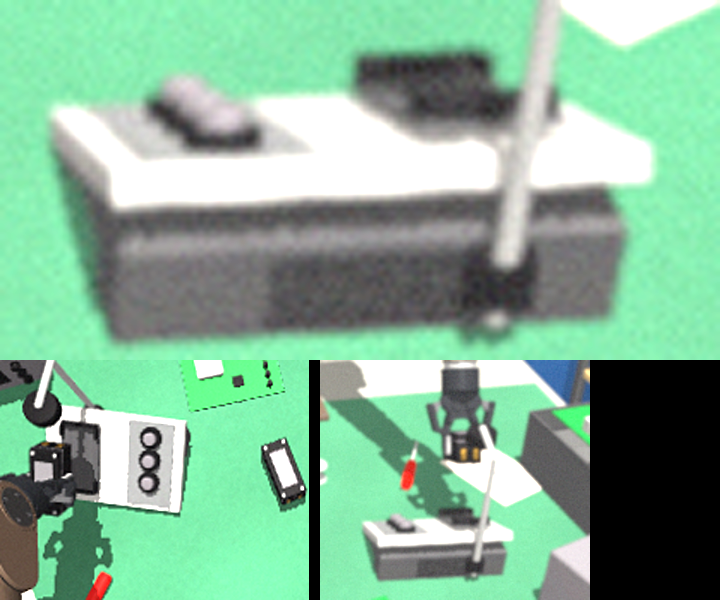

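Run:
```python
from h import *
f=ctrl.grab_frame("top");g=ctrl.grab_frame("scene")
T=lambda p:np.array(p)/7+[125,118]-.43
S=lambda p:np.array(p)/6+[340,240]-.42
for n,a,b in(("ktop",(503,193),(225,120)),("klow",(494,375),(180,86)),("gLow_R",(297,422),(357,55)),("gLow_L",(140,410),(492,55)),("hiRcorner",(657,122),(115,168))):
    o,d=ray(f,[T(a)]);p,e=ray(g,[S(b)]);d=d[0];e=e[0]
    s=np.linalg.lstsq(np.c_[d,-e],p-o,rcond=None)[0]
    A=o+s[0]*d;B=p+s[1]*e;print(n,((A+B)/2).round(4),"gap mm",((A-B)*1e3).round(1),"loc",(loc((A+B)/2)*1e3).round(1))
```

```text
ktop [0.676  0.1061 0.0975] gap mm [-0.  -0.2 -0. ] loc [[ 52.6 -65.9  12.2]]
klow [0.6004 0.1118 0.0612] gap mm [0.6 3.3 0.8] loc [[-31.3 -68.3  15.8]]
gLow_R [0.5797 0.2093 0.0513] gap mm [-1.4 -7.  -2.3] loc [[-63.3  26.5  21.6]]
gLow_L [0.5846 0.2838 0.0452] gap mm [-1.  -5.  -1.9] loc [[-68.9 101.1  17.6]]
hiRcorner [0.7089 0.0395 0.103 ] gap mm [-0.6 -3.2 -0.7] loc [[  90.3 -128.6   -1.6]]
```

```bash
cat >> h.py <<'E'
def at(x,y,h): return (O+RB@[x,y,h]).tolist()
def down(x,y,h0,h1,step,lim,f0):
    h=h0
    while h>h1:
        h-=step; ctrl.move_l(at(x,y,h),.03); d=RB.T@(force(4)-f0)
        print(round(h*1e3,1),d.round(2))
        if d[2]>lim: break
    return h
E
python3 - <<'E'
from h import *
f=ctrl.grab_frame("top");x,y=357,195
p=f["img"][y-28:y+28,x-28:x+28].astype(int)
m=((p.max(2)-p.min(2)<30)&(p.min(2)>75)).astype(np.uint8)
k,l,s,c=cv2.connectedComponentsWithStats(m);i=l[28,28]
print("lid C now",onz(f,[c[i]+[x-28,y-28]],.06), cv2.minAreaRect(onz(f,np.argwhere(l==i)[:,::-1]+[x-28,y-28],.06)[:,:2].astype(np.float32)))
ctrl.move_l(at(-.0017,.0638,.14),.1); ctrl.move_l(at(-.0017,.0638,.037),.08); ctrl.pause(.3)
f0=force(10);print(f0,ctrl.get_torque())
h=down(-.0017,.0638,.037,.021,.002,2.5,f0)
print(h,ctrl.get_torque(),ctrl.get_clock())
E
```

```text
lid C now [[ 0.53966474 -0.40640293  0.06      ]] ((0.539850652217865, -0.40623584389686584), (0.03292573243379593, 0.073369100689888), 86.42440795898438)
[ 0.02697881 -0.01418044 -4.17188142] [0.04805778 0.53273313 0.0053937 ]
35.0 [-0.19  0.35 -0.16]
33.0 [ 0.2  -0.24 -0.04]
31.0 [-0.43  0.28  0.17]
29.0 [0.06 0.03 0.17]
27.0 [ 0.26 -0.09  0.05]
25.0 [-0.22 -0.37  0.27]
23.0 [0.09 0.31 2.23]
21.0 [0.63 0.27 2.38]
0.020999999999999984 [0.14887391 0.25182784 0.03446201] 19.2833
```

Run:
```python
from h import *
t=[]
for _ in range(10): t.append(ctrl.get_torque()); ctrl.pause(.02)
print(np.mean(t,0),np.std(t,0),ctrl.get_tool_pos(),at(-.0017,.0638,.021))
a=cv2.resize(ctrl.grab_frame("scene")["img"][210:300,350:460],(660,540),interpolation=cv2.INTER_CUBIC)
cv2.imwrite("pics/in1.png",np.clip(a[:,:,::-1]*1.5,0,255).astype(np.uint8))
```

```text
[0.15191024 0.35488126 0.03974002] [0.04103361 0.04495016 0.02151408] [0.63824941 0.24077554 0.08003027] [0.6379840544910484, 0.24064591151829023, 0.07974379779330146]
```

View pics/in1.png

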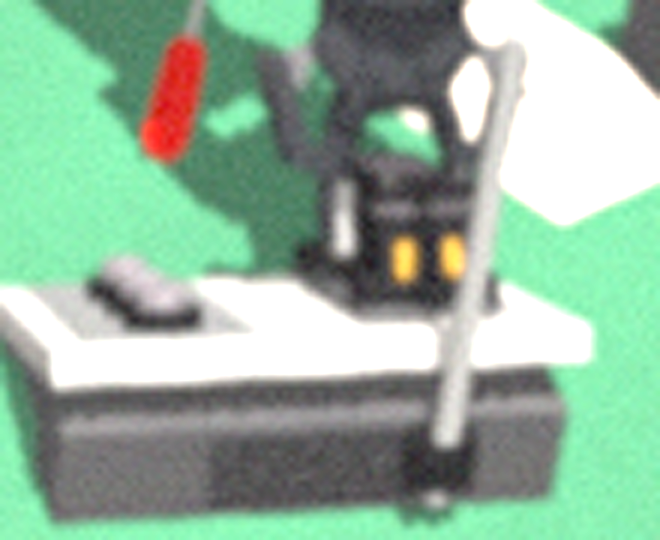

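Run:
```python
from h import *
x0,y0,h=-.0017,.0638,.0255
ctrl.move_l(at(x0,y0,h),.03); ctrl.pause(.2); f0=force(10); print(f0,ctrl.get_torque())
res=[]
for ax in(0,1):
  for s in(1,-1):
    for k in range(1,8):
        p=[x0,y0,h]; p[ax]+=s*k*.001; ctrl.move_l(at(*p),.03); d=RB.T@(force(4)-f0)
        if abs(d[ax])>1.2: break
    print("xy"[ax],s*k,d.round(2)); ctrl.move_l(at(x0,y0,h),.03)
print(ctrl.get_clock())
```

```text
[-0.04376301 -0.08032466 -4.37135761] [0.02394966 0.52736172 0.01088938]
x 7 [-2.31  0.64  1.07]
x -5 [ 3.4  -0.55 -0.56]
y 3 [ 0.3  -4.45  2.16]
y -7 [-0.33  5.56 -1.22]
30.1
```

Run:
```python
from h import *
x,y=-.0007,.0618
ctrl.move_l(at(x,y,.0255),.03); ctrl.pause(.1); f0=force(8)
h=down(x,y,.0255,.012,.002,4.,f0)
ctrl.set_gripper(.075); ctrl.pause(.3); print(ctrl.get_grip_width(),RB.T@force())
ctrl.move_l(at(x,y,.14),.12); print(ctrl.get_clock())
g=ctrl.grab_frame("scene");f=ctrl.grab_frame("top")
a=cv2.resize(g["img"][225:300,350:460],(572,390),interpolation=cv2.INTER_CUBIC)
b=cv2.resize(f["img"][118:203,125:225],(228,194),interpolation=cv2.INTER_CUBIC)
o=np.zeros((390,800,3),np.uint8);o[:,:572]=a;o[:194,572:]=b
cv2.imwrite("pics/in2.png",np.clip(o[:,:,::-1]*1.5,0,255).astype(np.uint8))
```

```text
23.5 [0.06 0.02 1.72]
21.5 [-0.11  0.94  2.11]
19.5 [0.73 0.64 2.43]
17.5 [-2.47 -0.77 11.36]
0.07529509500381082 [-0.11955864 -0.37788234  0.01228995]
34.3583
```

View pics/in2.png

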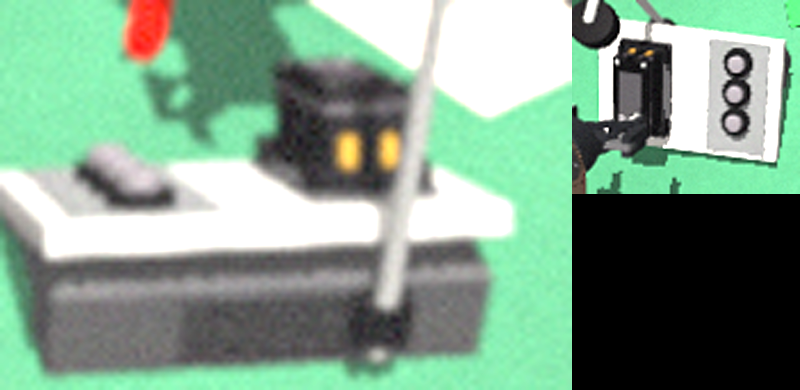

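Run:
```python
from h import *
y=-.0685
for q in((-.0304,),(.0536,)): print(ctrl.ik(at(q[0],y,.015),EUL) is not None)
ctrl.move_l(at(-.0304,y,.14),.2); ctrl.set_gripper(0.,20)
ctrl.move_l(at(-.0304,y,.034),.12); ctrl.pause(.3)
f0=force(8); h=down(-.0304,y,.034,.0,.0015,6.,f0)
print(h,ctrl.get_clock()); ctrl.pause(.15)
ctrl.move_l(at(-.0304,y,.06),.08); print(ctrl.get_clock())
```

```text
True
True
32.5 [0.04 0.26 0.47]
31.0 [-0.09  0.12  0.29]
29.5 [-0.56  0.1   0.25]
28.0 [-0.13  0.02  0.52]
26.5 [-0.09  0.12  0.3 ]
25.0 [-0.01 -0.1  -0.21]
23.5 [-0.06 -0.55  0.02]
22.0 [-0.35  0.01 -0.18]
20.5 [-0.47 -0.12  1.53]
19.0 [-0.47  0.18  2.55]
17.5 [-0.38  0.39  3.18]
16.0 [0.26 0.4  3.17]
14.5 [-2.72 -1.06 15.74]
0.014499999999999987 42.5583
43.425
```

Run:
```python
from h import *
x,y=.0536,-.0685
ctrl.move_l(at(x,y,.06),.12); ctrl.move_l(at(x,y,.026),.08); ctrl.pause(.3)
f0=force(8); h=down(x,y,.026,.0,.0015,6.,f0)
print(h,ctrl.get_clock()); ctrl.pause(.15)
ctrl.move_l(at(x,y,.06),.08); ctrl.move_l(at(x,y,.16),.2); ctrl.goto([.45,-.05,.3],[180,0,0]); print(ctrl.get_clock())
g=ctrl.grab_frame("scene");f=ctrl.grab_frame("top")
a=cv2.resize(f["img"][110:250,120:390],(800,415),interpolation=cv2.INTER_CUBIC)
b=cv2.resize(g["img"][225:300,190:460],(640,178),interpolation=cv2.INTER_CUBIC)
o=np.zeros((593,800,3),np.uint8);o[:415]=a;o[415:,:640]=b
cv2.imwrite("pics/end.png",o[:,:,::-1])
```

```text
24.5 [-0.06 -0.43  0.4 ]
23.0 [ 0.06 -0.37  0.14]
21.5 [ 0.36 -0.13  1.38]
20.0 [0.46 0.17 2.04]
18.5 [0.8  0.28 2.26]
17.0 [0.89 0.48 3.23]
15.5 [ 0.57 -0.04  5.1 ]
14.0 [-3.03 -0.95 16.74]
0.013999999999999992 48.4833
50.9333
```

View pics/end.png

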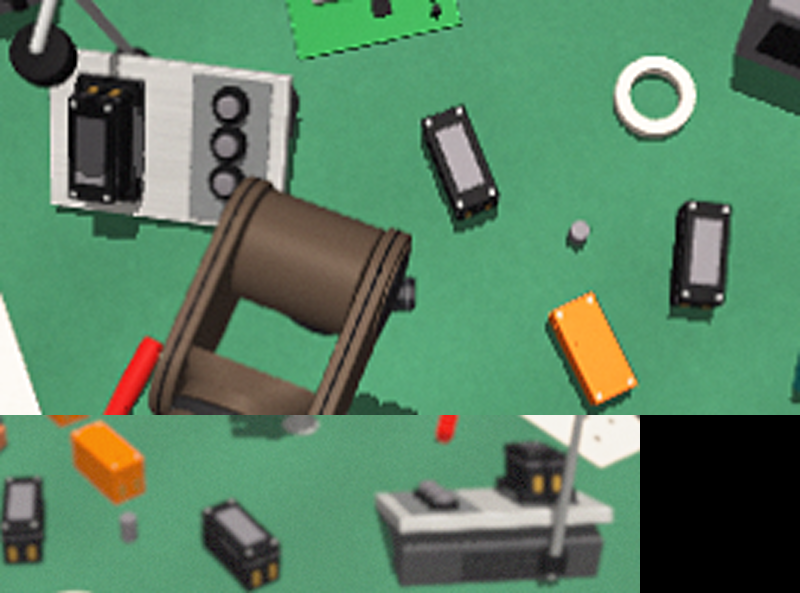

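The final view shows the case seated in the bay at (107,140), both empties upright at (458,162) and (705,253), and the can undisturbed at (578,233). The arm is clear.

```bash
python3 -c "
from workcell import ctrl
print(ctrl.close_job(),ctrl.get_clock())"
```

```text
the job is handed in; nothing more can be done
the job is handed in; nothing more can be done
```

I handed the job in with the loaded case (B) seated in the bay with the tray sunk, the low key then the top key pressed fully down and released, and the empty cases and capacitor left in place; the hand-in call returned no verdict.

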